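# Find the free cell of the covered carrier and stow the slide box

### The arm

A 7-joint arm with a two-finger parallel gripper is mounted at the origin on the work surface; the furniture and walls round the work are solid. World frame = base frame: x ahead of the robot, y to its left, z up, the work surface at z = 0. Lengths are in m, angles in rad, forces in N, time in s.
With the tool pointing down it reaches from about 0.35 to 0.9 m from the base axis. Payload 19.9 kg.
Tool frame: the origin (TCP) lies between the finger pads; the fingertips stand 19 mm ahead of it and the grasp point (between the pads) is the TCP; z points along the fingers, y is the direction in which the jaws open and shut (so a half turn about z gives the same grasp; the last joint's range is limited). The gripper opens to 94 mm and grips with 3 to 60 N. Pads are 16 mm wide; open, the fingers measure 119 mm over their backs; the gripper's body (75 mm by 177 mm) begins 78 mm behind the grasp point.
Start: joints at [-1.214, 0.417, -0.01, 1.614, 0.005, 1.111, -0.053], TCP at [0.242, 0.576, 0.224] pointing down, gripper open.
Joint ranges: [-2.81, 2.81], [-0.39, 2.02], [-1.27, 1.25], [0.06, 2.57], [-1.19, 4.33], [0.19, 2], [-2.82, 2.82]. Speed limits (rad/s): [1.89, 1.89, 2.39, 2.39, 3.01, 3.01, 3.01].

### API

Orientations are given as a 3x3 rotation matrix whose columns are the frame's x, y, z axes.
In Python, from rig import robot gives the robot as it stands. Calls block until the motion is done:
- robot.move_ptp(position, orientation): joint-space move of the TCP to a pose.
- robot.move_linear(position, velocity=0.15, frame=None, threshold=None): straight line of the TCP; frame=None keeps the orientation; velocity is the mean speed in m/s. With threshold (N) it stops when the force on the tool has changed by that much, and returns True; else False.
- robot.goto_joints(angles): joint-space move.
- robot.gripper_to(opening): finger opening in m; the grip force is fixed at half the most; returns when the fingers have stopped.
- robot.pause(seconds).
- robot.ik(position, orientation): joint angles nearest the present ones, or None.
- robot.get_state(): the state.
- robot.grab_frame(name): name is "side" or "top"; returns the picture (400x640x3 uint8, red, green, blue); there is no depth.
- robot.camera_info(name): a dict with "fx", "fy", "cx", "cy" (pixels), "rvec" (rotation vector, rad) and "tvec" (3), from world to camera coordinates, as OpenCV has them. Camera axes: x right, y down, z forward; pixel columns grow to the right and rows downward; lengths in m; the calibration is good to about 2 mm. A picture is of the moment at which its call begins. camera_info takes no time and is no camera call.
A pose or a line that the arm cannot do raises robot.PlanningError and nothing moves.
- robot.sign_off(): hands the job in, once; it reports no verdict.
The state is a dict: "time": time; "qpos": joint angles; "joint_vel": joint speeds; "effort": joint torques, N m; "ee_pos": TCP position; "tool_rot": TCP orientation; "force": force on the tool from outside, world axes, zero at the start; "moment": the same for the moment, N m; "opening": finger opening in m.
Only numpy, scipy, OpenCV 4.12 (cv2) and the standard library are available. Lean on these libraries where they do the work, as an engineer would, in place of code of your own. Each camera call takes 0.05 s, during which the arm holds its last target. There are 200 camera calls.

### The job

Find the free cell of the covered sample carrier by pressing on its flaps from above (a taken cell's flap is stopped by what lies under it, the free one's swings well down), before you touch the slide box. Then take the slide box out of its stand by its narrow ends, set it upright on the bare bench and let go, take it again by its broad faces, since the carrier's raised sides leave no room for fingers at its ends, and lower it through the flap of the free cell until it stands on the cell's floor. Let go of it there; do not let it drop or fall at any time, and leave the other things on the bench alone.

Things in the scene. Friction and masses are not known exactly. Their poses are not given: they have to be found in the camera images.
- slidebox_mid (a point): White slide box, an upright plastic block 30 mm (its x) by 58 mm (its y) by 92 mm tall (its z), 0.11 to 0.23 kg, lowest 8 mm drawn in by 2 mm all round; a thin seam line runs round it. This point is its centre, 46 mm above its underside. It looks the same turned half round. At the start it stands in the steel stand.
- slidebox: The same slide box; origin at the centre of its underside, axes as above.
- stand: Fixed steel sheet stand, origin under its centre on the bench. Base plate 62 (x) by 84 (y) mm, 4 mm thick, carries the slide box. Two upright cheeks, 46 mm wide, 83 mm tall, at x = +-20.5 mm (28.5 mm with their lips) cover the box's broad faces, so it can be taken only by its narrow ends (58 mm apart along y) and lifted straight out, 90 mm to clear.
- carrier: Fixed grey carrier, 193 mm long (x), 80 mm wide (y), origin under its centre on the bench. Four cells in a row along x, pitch 47 mm, each 42 (x) by 70 (y) mm, floor 10 mm above the bench. Long sides rise to 96 mm, inner faces at y = +-35 mm; the ends only to 56 mm. Three cells, others every time, hide a 37 mm tall cup; one is free. The box goes in with its x along the carrier's x, either way round.
- cell0 (a point): Centre of the top face of the flap over cell 0 (cells count from the carrier's -x end), 56 mm above the bench and 46 mm above the cell's floor. A slide box standing on that floor has its top 102 mm above the bench.
- cell1 (a point): Centre of the top face of the flap over cell 1 (cells count from the carrier's -x end), 56 mm above the bench and 46 mm above the cell's floor. A slide box standing on that floor has its top 102 mm above the bench.
- cell2 (a point): Centre of the top face of the flap over cell 2 (cells count from the carrier's -x end), 56 mm above the bench and 46 mm above the cell's floor. A slide box standing on that floor has its top 102 mm above the bench.
- cell3 (a point): Centre of the top face of the flap over cell 3 (cells count from the carrier's -x end), 56 mm above the bench and 46 mm above the cell's floor. A slide box standing on that floor has its top 102 mm above the bench.
- flap0 (a joint): Black sprung flap over cell 0, 40 by 68 by 3 mm, hinged on its cell's -x edge, swings down: 0 shut, 1.45 rad hanging open; shuts by itself. About 1 N at its middle starts it, 5 N opens it well. Over a cup it stops at about 0.15 rad (3 mm down at its middle); over the free cell 10 mm down is 0.45 rad or more. Open, it hangs beside the box and takes 3 mm on the -x side.
- flap1 (a joint): Black sprung flap over cell 1, 40 by 68 by 3 mm, hinged on its cell's -x edge, swings down: 0 shut, 1.45 rad hanging open; shuts by itself. About 1 N at its middle starts it, 5 N opens it well. Over a cup it stops at about 0.15 rad (3 mm down at its middle); over the free cell 10 mm down is 0.45 rad or more. Open, it hangs beside the box and takes 3 mm on the -x side.
- flap2 (a joint): Black sprung flap over cell 2, 40 by 68 by 3 mm, hinged on its cell's -x edge, swings down: 0 shut, 1.45 rad hanging open; shuts by itself. About 1 N at its middle starts it, 5 N opens it well. Over a cup it stops at about 0.15 rad (3 mm down at its middle); over the free cell 10 mm down is 0.45 rad or more. Open, it hangs beside the box and takes 3 mm on the -x side.
- flap3 (a joint): Black sprung flap over cell 3, 40 by 68 by 3 mm, hinged on its cell's -x edge, swings down: 0 shut, 1.45 rad hanging open; shuts by itself. About 1 N at its middle starts it, 5 N opens it well. Over a cup it stops at about 0.15 rad (3 mm down at its middle); over the free cell 10 mm down is 0.45 rad or more. Open, it hangs beside the box and takes 3 mm on the -x side.
- salt_jar: White jar with a blue lid, 103 mm wide, 124 mm tall, loose, at the back of the bench; leave alone. Origin at its foot.
- erlenmeyer: Clear conical flask, 63 mm wide, 112 mm tall, loose, in front of the jar, right of the hot plate; leave alone. Origin at its foot. The bench between it and the robot, from the hot plate's front right corner to the carrier, is bare.
- amber_dropper: Amber dropper bottle, 43 mm wide, 98 mm tall, loose, right of the carrier; leave alone. Origin at its foot.
- clear_a: Clear stoppered bottle, 54 mm wide, 104 mm tall, loose, right of the carrier; leave alone. Origin at its foot.

How it is judged:
On the way, in this order (a step that is already met when the one before it is completed fails the run):
1. the free cell's flap has been pressed down (over 0.35 rad) while the slide box still stands untouched in its stand (value of joint any of flap0, flap1, flap2, flap3 above 0.35 rad and distance of slidebox_mid from where it was at the start of the episode below 0.01 m).
2. the slide box stands upright on the bare bench, out of its stand, and has been let go (height (world z) of slidebox_mid below 0.0485 m and angle between slidebox's own z axis and vertical below 0.08 rad and horizontal distance between slidebox_mid and stand above 0.07 m and contact force between the fingers and slidebox below 0.05 N), for 0.15 s.
At the end, for the whole second after the job is handed in: The slide box stands in the free cell, on its floor (its centre 52 to 60 mm above the carrier's underside, within 20 mm of the carrier's middle line and 85 mm of its centre along the row), upright within 0.15 rad, at rest and let go (z of slidebox_mid in the frame of carrier between 0.052 and 0.06 m and x of slidebox_mid in the frame of carrier between -0.085 and 0.085 m and y of slidebox_mid in the frame of carrier between -0.02 and 0.02 m and angle between slidebox's own z axis and vertical below 0.15 rad and linear speed of slidebox below 0.02 m/s and contact force between the fingers and slidebox below 0.05 N); the robot touches nothing.
It fails at once if the slide box is dropped (it moves faster than 0.5 m/s with no finger on it) or tipped over ((linear speed of slidebox above 0.5 m/s and contact force between the fingers and slidebox below 0.05 N) or angle between slidebox's own z axis and vertical above 1 rad).
It fails at once if one of the jar, flask or bottles is shifted by more than 25 mm or tipped over (distance of any of salt_jar, erlenmeyer, amber_dropper, clear_a from where it was at the start of the episode above 0.025 m or angle between any of salt_jar, erlenmeyer, amber_dropper, clear_a's own z axis and vertical above 0.5 rad).
It also fails if it takes over 72 s, if anything falls off the work surface, if the arm or the gripper's body presses on something with over 40 N, if the wrist force passes 120 N, or if a joint passes its speed limit or range.

## Working session

There is one attempt and no reset: what is moved stays moved. The work goes in short steps, each a Python script; the robot and the scene stay as the last script left them, time stands still between calls to the robot, and variables do not carry over. Pictures are saved under pics/ and viewed, about 8 in all and at most 12, crops included, and the job is handed in when it is done.

```bash
mkdir -p pics; ls
python3 - <<'E'
from rig import robot
import cv2
for n in("side","top"):
    im=robot.grab_frame(n); cv2.imwrite(f"pics/{n}0.png",im[:,:,::-1]); print(n,robot.camera_info(n))
print(robot.get_state())
E
```

```text
pics
side {'fx': 408.9837526890355, 'fy': 408.9837526890355, 'cx': 318.069172428646, 'cy': 196.13840128979726, 'rvec': array([ 0.09987052,  2.89588599, -1.15942911]), 'tvec': array([0.51745955, 0.03849613, 1.14727298])}
top {'fx': 474.01274600641267, 'fy': 474.01274600641267, 'cx': 317.0687300498646, 'cy': 198.60465136966582, 'rvec': array([ 2.19680033, -2.18981027,  0.07211553]), 'tvec': array([-0.01031153,  0.50251571,  1.48126442])}
{'time': 0.1, 'qpos': array([-1.21449517,  0.4179097 , -0.01029496,  1.61413374,  0.00475292,
        1.11076395, -0.05299812]), 'joint_vel': array([-2.17964921e-04, -2.33747405e-03, -2.70130197e-03, -2.55646999e-03,
        1.61440560e-03,  1.08457887e-03,  5.62074052e-05]), 'effort': array([ 2.16870962e-03, -8.52584910e+01,  6.40499722e-01, -4.26698506e+01,
       -4.88170423e-02,  1.62825157e-02,  1.61410899e-04]), 'ee_pos': array([0.24201268, 0.57586137, 0.22388246]), 'tool_rot': array([[-9.21925177e-01,  3.87367861e-01, -3.28931411e-04],
       [ 3.87367975e-01,  9.21924474e-01, -1.14707752e-03],
       [-1.41091045e-04, -1.18493714e-03, -9.99999288e-01]]), 'force': array([ 0.22210808, -0.71445068,  0.0736789 ]), 'moment': array([0.00685431, 0.00305877, 0.01706371]), 'opening': 0.09408530692303581}
```

View pics/top0.png

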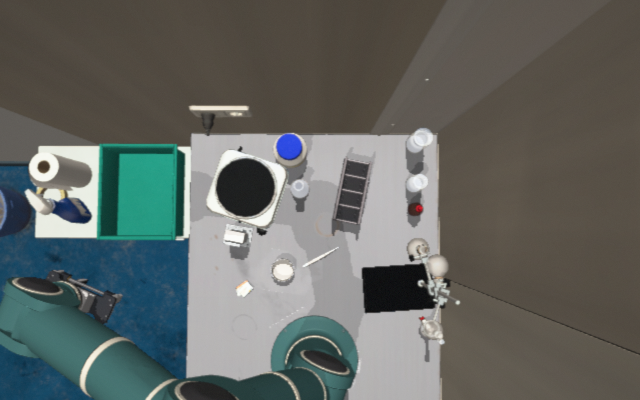

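View pics/side0.png

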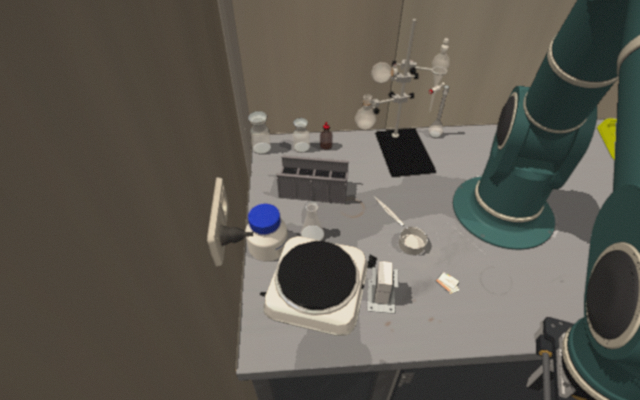

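The top view shows the carrier near (351,193) and the stand with the white box near (237,236). The side view shows the carrier near (313,180) and the stand near (384,290). Next I'll take crops to measure from.

```bash
cat > h.py <<'E'
import numpy as np, cv2
from rig import robot
def cam(n):
    c=robot.camera_info(n); R=cv2.Rodrigues(np.array(c["rvec"]))[0]
    K=np.array([[c["fx"],0,c["cx"]],[0,c["fy"],c["cy"]],[0,0,1]]); return K,R,np.array(c["tvec"])
def onplane(n,uv,z):
    K,R,t=cam(n); o=-R.T@t; d=R.T@np.linalg.solve(K,[uv[0],uv[1],1]); return o+d*(z-o[2])/d[2]
def proj(n,p):
    K,R,t=cam(n); q=K@(R@np.array(p,float)+t); return q[:2]/q[2]
def down(a):  # jaw axis (tool y) along world angle a, z down
    y=np.array([np.cos(a),np.sin(a),0]); z=np.array([0,0,-1.]); return np.column_stack([np.cross(y,z),y,z])
E
python3 - <<'E'
from h import *
def crop(f,x0,y0,w,h,s):
    im=cv2.imread(f)[y0:y0+h,x0:x0+w]; im=cv2.resize(im,None,fx=s,fy=s,interpolation=cv2.INTER_CUBIC)
    for k in range(0,w,10): cv2.putText(im,str(x0+k),(k*s,8),0,.3,(0,0,255)); cv2.line(im,(k*s,10),(k*s,14),(0,0,255))
    for k in range(0,h,10): cv2.putText(im,str(y0+k),(0,k*s+4),0,.3,(0,0,255))
    return im
a=crop("pics/top0.png",326,140,56,100,6)
b=crop("pics/top0.png",215,215,45,45,10)
c=np.zeros((600,336+450,3),np.uint8); c[:,:336]=a; c[:450,336:]=b
cv2.imwrite("pics/c1.png",c)
a=crop("pics/side0.png",268,148,100,60,6)
b=crop("pics/side0.png",355,250,60,70,6)
c=np.zeros((600,800,3),np.uint8); c[:360,:600]=a; cv2.imwrite("pics/c2.png",np.hstack([a[:360,:430],np.vstack([b[:360]])]))
for uv in [(346,233),(357,150)]: print(onplane("top",uv,.056))
E
```

```text
[ 0.39498798 -0.09729956  0.056     ]
[ 0.65102266 -0.13148618  0.056     ]
```

View pics/c1.png

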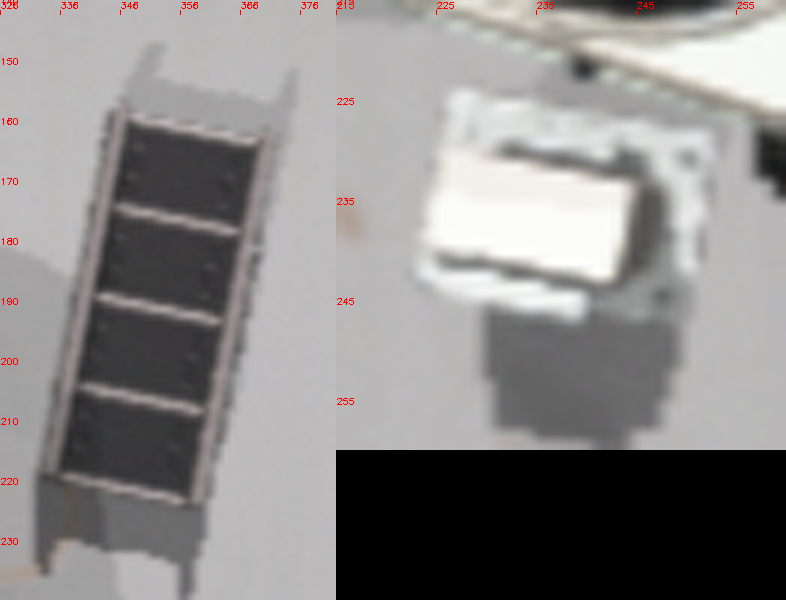

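View pics/c2.png

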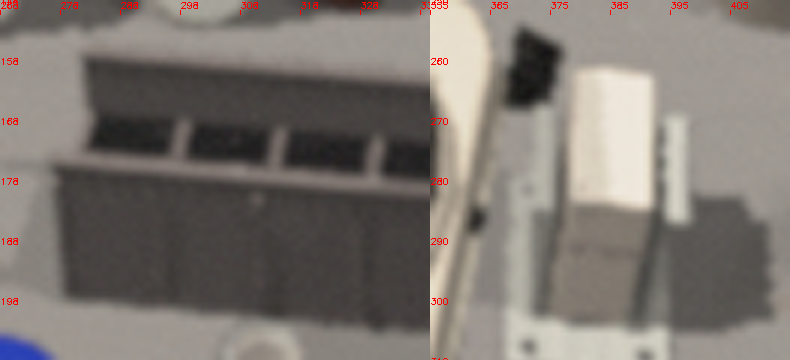

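The flaps run between pixel rows 160 and 222 in the top view. The box's top face is at about (235,237). Now I'll measure both properly.

Run:
```python
from h import *
T=cv2.imread("pics/top0.png"); g=cv2.cvtColor(T,cv2.COLOR_BGR2GRAY)
# box top
s=cv2.resize(g[225:255,215:260],None,fx=4,fy=4,interpolation=cv2.INTER_CUBIC)
m=(s>236).astype(np.uint8); m=cv2.morphologyEx(m,cv2.MORPH_OPEN,np.ones((17,17)))
c=max(cv2.findContours(m,0,1)[0],key=cv2.contourArea)
px=(cv2.boxPoints(cv2.minAreaRect(c))+.5)/4-.5+[215,225]
W=np.array([onplane("top",p,.096) for p in px]); print("box",px.round(1).tolist(),W.round(4).tolist()); ctr=W.mean(0)
e=W-np.roll(W,1,0); L=np.linalg.norm(e,axis=1); d=e[L.argmax()]; print(ctr,L,"long angle deg",np.degrees(np.arctan2(d[1],d[0])))
S=lambda x,y:((x-430+.5)/6-.5+355,(y+.5)/6-.5+250)
side=[onplane("side",S(*q),.096) for q in [(575,68),(655,72),(652,208),(569,202)]]; print("side box",np.mean(side,0),np.array(side).round(3).tolist())
# flaps
m=(g<75).astype(np.uint8)[150:230,326:382]
for cc in cv2.findContours(m,0,1)[0]:
    if cv2.contourArea(cc)>100:
        r=cv2.minAreaRect(cc); p=cv2.boxPoints(r)+[326,150]; w=np.array([onplane("top",q,.056) for q in p]); print("flap",w.mean(0).round(4),np.linalg.norm(w-np.roll(w,1,0),axis=1).round(4))
P=lambda x,y:((x+.5)/6-.5+326,(y+.5)/6-.5+140)
# wall-top corners (outer), z .096
q=np.array([onplane("top",P(*u),.096) for u in [(107,108),(273,132),(208,502),(43,472)]]); print("carrier corners",q.round(4).tolist(),q.mean(0),np.linalg.norm(q-np.roll(q,1,0),axis=1))
d=(q[0]+q[1]-q[2]-q[3]); print("axis deg",np.degrees(np.arctan2(d[1],d[0])))
# dividers incl. ends, z .056
for a,b in [((128,120),(258,142)),((118,207),(240,231)),((100,295),(220,320)),((80,385),(203,410)),((60,477),(185,500))]:
    A,B=onplane("top",P(*a),.056),onplane("top",P(*b),.056);print("div",((A+B)/2).round(4),np.linalg.norm(A-B).round(4))
```

```text
box [[223.8, 238.7], [225.5, 229.7], [243.7, 233.3], [241.9, 242.2]] [[0.3776, 0.2682, 0.096], [0.4041, 0.2634, 0.096], [0.3938, 0.2095, 0.096], [0.3673, 0.2143, 0.096]]
[0.38568269 0.23884458 0.096     ] [0.0548961  0.0268753  0.05495945 0.02686825] long angle deg -100.79575035438683
side box [0.3875174  0.24135687 0.096     ] [[0.396, 0.211, 0.096], [0.367, 0.215, 0.096], [0.379, 0.272, 0.096], [0.408, 0.268, 0.096]]
flap [ 0.4548 -0.1013  0.056 ] [0.0661 0.0409 0.0662 0.0409]
flap [ 0.5    -0.1104  0.056 ] [0.0662 0.0393 0.0663 0.0393]
flap [ 0.546  -0.1197  0.056 ] [0.0663 0.0388 0.0664 0.0388]
flap [ 0.5922 -0.1286  0.056 ] [0.0658 0.0384 0.0659 0.0383]
carrier corners [[0.6213, -0.087, 0.096], [0.6096, -0.1701, 0.096], [0.4246, -0.1371, 0.096], [0.4392, -0.0552, 0.096]] [ 0.52365404 -0.11236528  0.096     ] [0.18491676 0.08391648 0.18792219 0.08323155]
axis deg -10.016761128583143
div [ 0.6155 -0.1337  0.056 ] 0.0678
div [ 0.57   -0.1264  0.056 ] 0.0638
div [ 0.5244 -0.1166  0.056 ] 0.0628
div [ 0.4782 -0.1071  0.056 ] 0.0642
div [ 0.4317 -0.0973  0.056 ] 0.0649
```

```bash
cat >> h.py <<'E'
CA=np.radians(-11.0); CX=np.array([np.cos(CA),np.sin(CA),0]); CC=np.array([.5234,-.1140,0])
BA=np.radians(79.2); BOX=np.array([.3866,.2398,0])
E
python3 - <<'E'
from h import *
R=down(CA+np.pi/2)
robot.gripper_to(0.0)
robot.move_ptp(CC-1.5*.047*CX+[0,0,.15],R)
for i in range(4):
    p=CC+(i-1.5)*.047*CX
    robot.move_linear(p+[0,0,.125]); robot.move_linear(p+[0,0,.079],.12)
    hit=robot.move_linear(p+[0,0,.061],.03,threshold=8)
    s=robot.get_state(); print(i,hit,"tip down mm",(.056-(s["ee_pos"][2]-.019))*1e3,s["force"].round(2),s["time"])
    robot.move_linear(p+[0,0,.125],.15)
    if not hit: print("free",i); break
E
```

```text
0 True tip down mm 2.831851149684102 [-4.83  1.86 19.82] 5.2667
1 True tip down mm 2.730359108884854 [-4.7   2.36 18.6 ] 7.15
2 True tip down mm 2.6357833345160633 [-3.64  1.66 16.53] 9.0333
3 False tip down mm 13.942273672378207 [1.13 0.91 1.96] 11.2917
free 3
```

Over cells 0–2 the press stopped at about 3 mm, so those have cups. Cell 3, the far end, is free: the tip went down 14 mm. Next I'll take the box.

Run:
```python
from h import *
R=down(BA)
print("place", onplane("top",(312,232),0))
up=BOX+[0,0,.20]
robot.move_linear(robot.get_state()["ee_pos"]+[0,0,.08],.2)
robot.gripper_to(.082)
robot.move_ptp(up,R)
robot.move_linear(BOX+[0,0,.13],.15)
hit=robot.move_linear(BOX+[0,0,.072],.06,threshold=10)
s=robot.get_state(); print("hit",hit,s["ee_pos"],s["force"])
if not hit:
    robot.gripper_to(.03); s=robot.get_state(); print("open",s["opening"],s["ee_pos"],s["force"],s["time"])
    cv2.imwrite("pics/g1.png",np.hstack([robot.grab_frame("side")[220:340,300:460,::-1]]))
```

```text
place [0.39717316 0.00698492 0.        ]
hit False [0.38676686 0.23991964 0.07227174] [-0.16763736 -0.42212442 -1.00705611]
open 0.0577352349727186 [0.38664441 0.23983043 0.0720823 ] [-0.43305122 -1.18402231  2.60058807] 17.5
```

Run:
```python
from h import *
gz=robot.get_state()["ee_pos"][2]
robot.move_linear(BOX+[0,0,gz+.02],.05)
s=robot.get_state(); print(s["opening"],s["force"])
robot.move_linear(BOX+[0,0,gz+.125],.12)
s=robot.get_state(); print(s["opening"],s["force"])
P=np.array([.41,.03,0])
robot.move_linear(P+[0,0,gz+.09],.15,frame=down(CA+np.pi/2))
robot.move_linear(P+[0,0,gz+.012],.12)
hit=robot.move_linear(P+[0,0,gz-.0055],.02,threshold=5)
s=robot.get_state(); print("down",hit,s["ee_pos"],gz-.004,s["force"],s["opening"])
```

```text
0.05796909632358605 [-0.05405189  0.61518152 -0.75082938]
0.05820703842769105 [-0.16465503 -0.2855623  -2.72204904]
down True [0.40999012 0.0298586  0.06793402] 0.06808151776897736 [-0.25454306 -0.38890517  5.36316938] 0.0576624392248284
```

Run:
```python
from h import *
robot.gripper_to(.08)
robot.pause(.2)
p=robot.get_state()["ee_pos"]
robot.move_linear(p+[0,0,.14],.2)
s=robot.get_state(); print(s["time"],s["force"])
im=robot.grab_frame("side")[:,:,::-1]; t=robot.grab_frame("top")[:,:,::-1]
u=proj("side",[.41,.03,.046]).astype(int); v=proj("top",[.41,.03,.092]).astype(int); print(u,v)
f=lambda im,u:cv2.resize(im[max(u[1]-50,0):u[1]+50,u[0]-50:u[0]+50],(400,400),interpolation=cv2.INTER_CUBIC)
cv2.imwrite("pics/g2.png",np.hstack([f(im,u),f(t,v)]))
```

```text
23.8667 [-0.22562083  0.2462198  -0.0243932 ]
[359 215] [304 227]
```

View pics/g2.png

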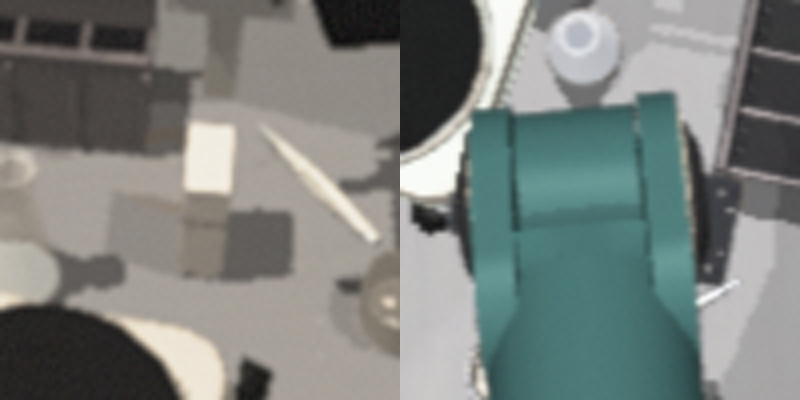

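The box stands upright and free on the bench at side pixel (361,215). Now the regrasp across its broad faces.

Run:
```python
from h import *
S=[(187,123),(235,125),(232,192),(185,190)]
print("box top side",np.mean([onplane("side",(x/4+309,y/4+165),.092) for x,y in S],0))
P=np.array([.41,.03,0]); q0=robot.get_state()["qpos"]
best=None
for a in (CA,CA+np.pi):
    q=robot.ik(P+[0,0,.2],down(a)); q2=robot.ik(CC+1.5*.047*CX+[0,0,.2],down(a))
    print(a,q,q2)
    if q is not None and q2 is not None and (best is None or abs(q-q0).max()<best[0]): best=(abs(q-q0).max(),a)
a=best[1]; print("use",a)
robot.gripper_to(.07)
robot.move_ptp(P+[0,0,.2],down(a))
robot.move_linear(P+[0,0,.13],.15)
hit=robot.move_linear(P+[0,0,.071],.06,threshold=8)
s=robot.get_state(); print(hit,s["ee_pos"],s["force"],s["time"])
if not hit:
    robot.gripper_to(.01); s=robot.get_state(); print("grip",s["opening"],s["ee_pos"],s["force"])
```

```text
box top side [0.40994357 0.03368385 0.092     ]
-0.19198621771937624 [-1.02161258  0.06374616  0.91624148  2.16084521 -0.06249141  0.94283445
 -0.26159474] [-0.59521136  0.65923718  1.10785674  1.71281516 -0.63501904  1.17811618
  0.49521833]
2.949606435870417 [ 0.38408001  0.08269675 -0.55221062  2.12323911  0.05334982  0.94857858
  2.75188966] [ 0.73630423  0.52013364 -0.78208666  1.66762226  0.39950261  1.12094754
  2.79291083]
use 2.949606435870417
False [0.41021176 0.03001156 0.07128548] [-0.55701261 -0.47425332  0.10907591] 28.0333
grip 0.029890459086009246 [0.4099684  0.02999662 0.0709941 ] [ 0.40959562 -0.54445352  0.25962668]
```

Run:
```python
from h import *
s=robot.get_state(); p=s["ee_pos"]; gz=p[2]; R=s["tool_rot"]
C=CC+1.5*.047*CX+.001*CX
robot.move_linear(p+[0,0,.03],.06); s=robot.get_state(); print("lift",s["opening"],s["force"])
robot.move_linear(p+[0,0,.13],.15)
robot.move_linear(C+[0,0,gz+.13],.15)
robot.move_linear(C+[0,0,gz+.100],.1)
s=robot.get_state(); print(s["ee_pos"],C,s["force"],s["time"])
im=robot.grab_frame("side")[:,:,::-1]; u=proj("side",C+[0,0,.12]).astype(int); print(u)
y0,x0=max(u[1]-60,0),u[0]-70; print(x0,y0)
cv2.imwrite("pics/g3.png",cv2.resize(im[y0:y0+100,x0:x0+130],None,fx=6,fy=6,interpolation=cv2.INTER_CUBIC))
```

```text
lift 0.029749189239463708 [ 0.42064846 -0.53094934 -2.2725269 ]
[ 0.59347176 -0.12742677  0.17087964] [ 0.59358634 -0.12764284  0.        ] [-0.01233234 -0.75208061 -1.63521786] 32.4167
[287 157]
217 97
```

View pics/g3.png

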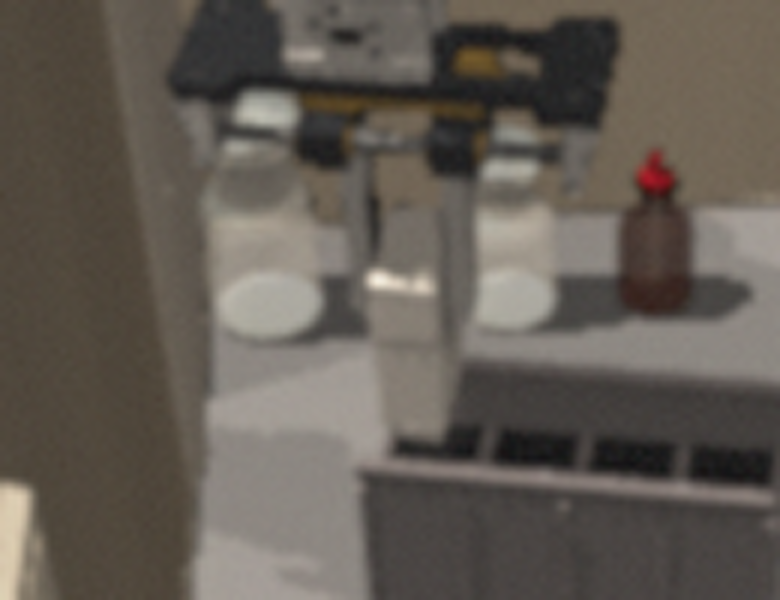

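Run:
```python
from h import *
C=CC+1.5*.047*CX+.001*CX; gz=.0710
for z,v,th in ((.062,.05,8),(.016,.04,18),(.0085,.015,6)):
    hit=robot.move_linear(C+[0,0,gz+z],v,threshold=th); s=robot.get_state()
    print(z,hit,(s["ee_pos"][2]-gz).round(4),s["force"].round(2),s["moment"].round(2),s["opening"].round(4),s["time"])
    if hit: break
```

```text
Traceback (most recent call last):
AttributeError: 'float' object has no attribute 'round'
```

Run:
```python
from h import *
C=CC+1.5*.047*CX+.001*CX; gz=.0710
def rep(n,hit):
    s=robot.get_state(); print(n,hit,"bottom z %.4f open %.4f t %.2f"%(s["ee_pos"][2]-gz,s["opening"],s["time"]),s["force"].round(2),s["moment"].round(2))
rep("now",None)
if robot.get_state()["ee_pos"][2]-gz<.065:
  for z,v,th in ((.016,.04,18),(.0085,.015,6)):
    hit=robot.move_linear(C+[0,0,gz+z],v,threshold=th); rep(z,hit)
    if hit: break
```

```text
now None bottom z 0.0622 open 0.0297 t 33.38 [-0.45  0.44 -1.73] [ 0.09  0.04 -0.03]
0.016 False bottom z 0.0162 open 0.0299 t 34.67 [ 1.39 -0.13 -1.23] [ 0.02 -0.33 -0.03]
0.0085 True bottom z 0.0100 open 0.0298 t 35.11 [-1.19  0.92  7.21] [0.13 0.43 0.01]
```

It touched down with its underside at 10.0 mm, the cell floor height. I'll release, retreat and check.

Run:
```python
from h import *
robot.gripper_to(.06); robot.pause(.3)
p=robot.get_state()["ee_pos"]
robot.move_linear(p+[0,0,.13],.15)
robot.move_ptp([.42,.12,.25],robot.get_state()["tool_rot"])
s=robot.get_state(); print(s["time"],s["force"])
C=CC+1.5*.047*CX
im=robot.grab_frame("side")[:,:,::-1]; t=robot.grab_frame("top")[:,:,::-1]
u=proj("side",C+[0,0,.1]).astype(int); v=proj("top",C+[0,0,.1]).astype(int); print(u,v)
f=lambda im,u:cv2.resize(im[max(u[1]-40,0):max(u[1]-40,0)+80,u[0]-40:u[0]+40],(400,400),interpolation=cv2.INTER_CUBIC)
cv2.imwrite("pics/g4.png",np.hstack([f(im,u),f(t,v)])); cv2.imwrite("pics/top9.png",t)
a=cv2.imread("pics/side0.png")
print("diff side bottles/jar", np.abs(a[105:160,245:335].astype(int)-im[105:160,245:335]).mean(), np.abs(a[200:245,245:290].astype(int)-im[200:245,245:290]).mean())
```

```text
38.25 [ 0.26361845 -1.31021058 -0.21922152]
[288 163] [357 166]
diff side bottles/jar 8.988282828282829 7.927407407407407
```

View pics/g4.png

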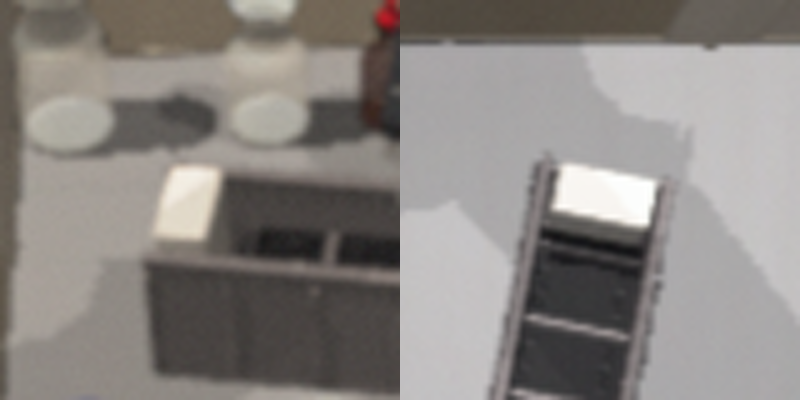

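The box is upright in the far cell (top-crop corners about (555,163) to (655,228)), and the flap has pushed it towards the end. A quick position check, then I'll hand in.

Run:
```python
from h import *
T=cv2.imread("pics/top9.png"); g=cv2.cvtColor(T,cv2.COLOR_BGR2GRAY)[150:180,340:380]
s=cv2.resize(g,None,fx=4,fy=4,interpolation=cv2.INTER_CUBIC); m=cv2.morphologyEx((s>225).astype(np.uint8),cv2.MORPH_OPEN,np.ones((9,9)))
c=max(cv2.findContours(m,0,1)[0],key=cv2.contourArea); px=(cv2.boxPoints(cv2.minAreaRect(c))+.5)/4-.5+[340,150]
W=np.array([onplane("top",p,.102) for p in px]); d=W.mean(0)-CC; CY=np.array([-CX[1],CX[0],0])
print("top centre in carrier x,y",d@CX,d@CY,np.linalg.norm(W-np.roll(W,1,0),axis=1))
S=[(168,168),(222,170),(208,243),(155,240)]
d=np.mean([onplane("side",(x/5+248,y/5+123),.102) for x,y in S],0)-CC; print("side",d@CX,d@CY)
```

```text
top centre in carrier x,y 0.07810396612524577 -0.0004196648974575234 [0.05575937 0.02744706 0.05582446 0.02744016]
side 0.07659578578153739 0.0064088265662487175
```

```bash
python3 -c "
from rig import robot
print(robot.get_state()['time']); robot.sign_off()"
```

```text
38.35
the job is handed in; nothing more can be done
```

I handed the job in at 38.35 s; the slide box is standing in the free cell and let go.

- **Finding the cell:** Pressing stopped at about 3 mm over the three cells nearer the robot and went 14 mm down over the far one. I took the far one as free (cell 3 if the carrier's x points away from the robot).
- **Moving the box:** I took it from its stand by the narrow ends and set it upright on the bare bench. I then gripped it again by its broad faces and lowered it through the flap. The underside touched down at 10.0 mm, which matches the cell floor.

**Last checks:**
- The box looks upright in both pictures. The top view puts its top centre at x = +78 mm, y = 0 mm in the carrier.
- **Sideways disagreement:** The side view gives x = +77 mm, y = +6 mm. Earlier readings also differed by 2 to 4 mm in y, so I put this down to calibration and hand-picked corners. Both are within the limits.
- **Margin along the row:** The box sits about 7 mm from the ±85 mm limit, because the flap seems to have pushed it towards the carrier's end wall.
- **Other objects:** The arm ended up clear of everything. Two bottles looked in place in the last picture. A plain picture difference on the bottles and the jar was inconclusive because of changed shadows. I did not measure their positions or the flask's again.

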